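# Close the vacuum trap and hold its bleed screw a quarter turn open

### The arm

A 6-joint arm with a two-finger parallel gripper is mounted at the origin on a cart in front of the work surface, level with it; the furniture and walls round the work are solid. World frame = base frame: x ahead of the robot, y to its left, z up, the work surface at z = 0. Lengths are in m, angles in rad, forces in N, time in s.
With the tool pointing down it reaches from about 0.325 to 0.9 m from the base axis. Payload 6.1 kg.
Tool frame: the origin (TCP) lies between the finger pads, 19 mm behind the fingertips; this is the grasp point; z points along the fingers, y is the line along which they close (so a half turn about z gives the same grasp; the last joint's range is limited). The gripper opens to 87 mm and grips with 3 to 60 N. Pads are 19 mm wide; open, the fingers measure 117 mm over their backs; the gripper's body (75 mm by 190 mm) begins 51 mm behind the grasp point.
Start: joints at [-1.346, 0.22, 1.526, -0, 1.395, -0.126], TCP at [0.215, -0.587, 0.241] pointing down, gripper open.
Joint ranges: [-2.98, 2.98], [-0.91, 2.08], [0.09, 2.57], [-1.24, 4.39], [0.2, 2.65], [-2.68, 2.68]. Speed limits (rad/s): [2.57, 2.57, 3.01, 3.14, 3.14, 3.14].

### API

Orientations are given as a unit quaternion [w, x, y, z].
In Python, from plant import telemetry, capture, camera_info, order gives the robot as it stands.
- The arm moves only by the tool apply_moves, never from a script. Its argument "rows" is a list of rows, each an object of numbers: "x", "y", "z": the shift along the tool's x, y, z in units of 60 mm (1.0 is 60 mm); "yaw": the turn about the tool's z in units of 5 degrees (1.0 is 5 degrees). A call has 1 to 10 rows; each row shifts and turns the commanded pose from where the row before left it, along the tool's axes as they then stand; what a row does not reach is not made up. A row lasts 1/8 s, in which the tool goes at most 62.5 mm and 10.7 degrees, less where a joint would pass 70% of its speed; a pose out of reach is approached as far as the arm can. A call is refused whole if a number of a shift passes 1 or a number of a turn 1, either way. A call with a gripper value outside its range is refused whole. "gripper" is the finger opening in mm, from 0 to 87, set as the call begins (left out, the last holds). The fingers move at their own pace and stop on an object; "force" is the grip in N (left out, the last holds). Time passes only in rows, so rows that do not move let the fingers close. It gives the time, the measured TCP pose, the force, the opening and the grip force at its end, in the units of the state.
- telemetry.observe(): the state, without advancing time (a new reading comes with each control period).
- capture(name): name is "scene" or "side" or "wrist"; returns the picture (480x640x3 uint8, blue, green, red); there is no depth.
- camera_info(name): a dict with "mtx" (3x3 intrinsics, pixels), "D" ([k1, k2, p1, p2, k3] as OpenCV has them; the pictures are not rectified), "extrinsics" (4x4, takes a point from world to camera coordinates). Camera axes: x right, y up, looking along -z (the intrinsics and any distortion apply to the point x, -y, -z); pixel columns grow to the right and rows downward; lengths in m; the calibration is good to about 2 mm. A picture is of the moment at which its call begins: read the wrist's pose just before it. camera_info takes no time and is no camera call; for the wrist camera it gives the pose at the moment of the call.
- order.finish_job(): hands the job in; it is judged then, once.
The state is a dict: "time": time; "joints": joint angles; "dq": joint speeds; "joint_efforts": joint torques, N m; "tool_pos": TCP position; "tcp_rot": TCP orientation; "ft_force": force on the tool from outside, world axes, zero at the start; "torque": the same for the moment, N m; "opening": opening from 0.0 (shut) to 1.0 (fully open); "grip_force": force on a finger pad.
Only numpy, scipy, OpenCV 4.12 (cv2) and the standard library are available. Lean on these libraries where they do the work, as an engineer would, in place of code of your own. Each camera call takes 0.05 s, during which the arm holds its last target. There are 200 camera calls.

### The job

Close up the small vacuum trap on the bench: twist its black screw cap clockwise until it is fully home. Then turn the brass winged bleed screw clockwise until it seats, back it off a quarter turn, and finish with your gripper still holding the wing still at that setting, so that its gland nut can be tightened. Leave the things standing around where they are.

Things in the scene. Friction and masses are not known exactly. Their poses are not given: they have to be found in the camera images.
- trap: vacuum trap unit, fixed: grey base plate 100x230x14 mm; at its +y end a glass jar with a black screw cap, at its -y end an aluminium valve block (40x40 mm, top at z 44 mm) with a brass winged bleed screw; a steel tube joins them. Origin: centre of the underside; z up, y along the long side. Vertical axes of cap at y +60 mm, of bleed screw at y -60 mm, x 0.
- cap_grip (a point): grip point on the axis of the black ribbed round cap, 90 mm above the bench. Cap 46 mm in diameter, z 72 to 100 mm; under it a 38 mm neck, then below z 62 mm the jar's sloping shoulder (64 mm across). x, y axes turn with the cap (white line on top at its -x side); when the cap is home they agree with the trap's.
- cap (a joint): angle of the captive screw cap, rad: 0 = fully home (hard stop), larger = unscrewed. Clockwise seen from above screws it home and lowers the value; starts 0.5 to 1.2. It does not rise as it turns and stays where it is left (friction 0.06 N m).
- bleed_grip (a point): centre of the bleed screw's brass wing, 80 mm above the bench: an upright bar 44 mm long (own y), 9 mm thick (own x; grip across this), z 68 to 92 mm, on a thin 8 mm stem; under it a 16 mm gland nut up to z 50 mm. Axes turn with the screw; red dot on the -y end. Seated, they agree with the trap's: wing along the plate's long side, red dot away from the jar.
- bleed (a joint): angle of the bleed screw, rad: 0 = seated (hard stop), larger = backed off; 1.57 = a quarter turn open. Clockwise seen from above screws it in and lowers the value; starts 0.8 to 2.4, can go to 3.8. It does not rise as it turns and stays where it is left (friction 0.08 N m).
- beaker_pp: bystander: small empty plastic beaker, 52 mm wide, 58 mm tall; origin at the centre of its underside. To be left alone.
- dropper: bystander: small brown dropper bottle with black cap, 34 mm wide, 73 mm tall; origin at the centre of its underside. To be left alone.
- stopper: bystander: blue conical rubber stopper, 29 mm wide, 26 mm tall; origin at the centre of its underside. To be left alone.
- timer: bystander: white pocket timer lying flat, 50x60x16 mm; origin at the centre of its underside. To be left alone.
- petri_dish: bystander: clear flat petri dish, 60 mm wide, 14 mm tall; origin at the centre of its underside. To be left alone.

How it is judged:
On the way, in this order (a step that is already met when the one before it is completed fails the run):
1. the screw cap is fully home (value of joint cap below 0.09 rad), for 0.2 s.
2. the bleed screw is seated, with the cap still home (value of joint bleed below 0.09 rad and value of joint cap below 0.14 rad), for 0.1 s.
At the end, for the whole second after the job is handed in: The cap is still home (within 0.14 rad, 8 degrees), the bleed screw stands a quarter turn (1.57 rad, within 0.26 rad or 15 degrees) back from its seat and does not turn, and the fingers grip its wing (more than 2 N, TCP within 35 mm of the wing's centre) (value of joint cap below 0.14 rad and value of joint bleed between 1.31 and 1.83 rad and velocity of joint bleed between -0.1 and 0.1 rad/s and contact force between the fingers and bleed above 2 N and distance between the grasp point and bleed_grip below 0.035 m); the arm keeps its last pose, push and grip.
It fails at once if the beaker pp is moved by more than 3 cm or tipped over (distance of beaker_pp from where it was at the start of the episode above 0.03 m or angle between beaker_pp's own z axis and vertical above 0.5 rad).
It fails at once if the dropper is moved by more than 3 cm or tipped over (distance of dropper from where it was at the start of the episode above 0.03 m or angle between dropper's own z axis and vertical above 0.5 rad).
It fails at once if the stopper is moved by more than 3 cm or tipped over (distance of stopper from where it was at the start of the episode above 0.03 m or angle between stopper's own z axis and vertical above 0.5 rad).
It fails at once if the timer is moved by more than 3 cm or tipped over (distance of timer from where it was at the start of the episode above 0.03 m or angle between timer's own z axis and vertical above 0.5 rad).
It fails at once if the petri dish is moved by more than 3 cm or tipped over (distance of petri_dish from where it was at the start of the episode above 0.03 m or angle between petri_dish's own z axis and vertical above 0.5 rad).
It also fails if it takes over 58 s, if anything falls off the work surface, if the arm or the gripper's body presses on something with over 40 N, if the wrist force passes 120 N, or if a joint passes its speed limit or range.

## Working session

There is one attempt and no reset: what is moved stays moved. The work goes in short steps, Python scripts to look and compute and a tool call to move; the robot and the scene stay as the last step left them, time stands still between calls to the robot, and variables do not carry over. Pictures are saved under pics/ and viewed, at most 10 in all, crops included, and the job is handed in when it is done.

Besides the shell and the picture viewer there is one more tool, called after ">>>" in YAML: its name, and indented under it one key for each argument. apply_moves: Moves the arm, as the interface text tells. Its arguments: {"type":"object","properties":{"rows":{"type":"array"},"gripper":{"type":"number"},"force":{"type":"number"}},"required":["rows"]}

```bash
mkdir -p pics; cat > h.py <<'E'
import numpy as np, cv2
from plant import telemetry, capture, camera_info, order
def ray(ci,u,v):
    K=np.array(ci["mtx"],float);D=np.array(ci["D"],float);E=np.array(ci["extrinsics"],float)
    p=cv2.undistortPoints(np.array([[[u,v]]],float),K,D)[0,0]
    d=E[:3,:3].T@np.array([p[0],-p[1],-1.]); o=-E[:3,:3].T@E[:3,3]
    return o,d
def onz(ci,u,v,z):
    o,d=ray(ci,u,v); return o+d*(z-o[2])/d[2]
def proj(ci,P):
    K=np.array(ci["mtx"],float);D=np.array(ci["D"],float);E=np.array(ci["extrinsics"],float)
    c=(E[:3,:3]@np.atleast_2d(P).T).T+E[:3,3]
    c=c*[1,-1,-1]
    return cv2.projectPoints(c.reshape(-1,1,3),np.zeros(3),np.zeros(3),K,D)[0].reshape(-1,2)
E
python3 - <<'E'
from h import *
for n in("scene","side"):
    cv2.imwrite(f"pics/{n}0.png",capture(n)); ci=camera_info(n); print(n,ray(ci,320,240))
s=telemetry.observe();print(s["time"],s["tool_pos"],s["tcp_rot"],s["opening"])
E
```

```text
scene (array([-0.28536301, -0.9021269 ,  0.81764196]), array([ 0.64604273,  0.46356746, -0.60665558]))
side (array([ 0.15846357, -1.0157671 ,  0.3718184 ]), array([ 0.40431946,  0.85293719, -0.33019254]))
0.1 [ 0.21464203 -0.58643238  0.24024126] [-8.75274291e-04  9.84657474e-01  1.74496104e-01 -5.03886517e-05] 0.997519614916462
```

View pics/scene0.png

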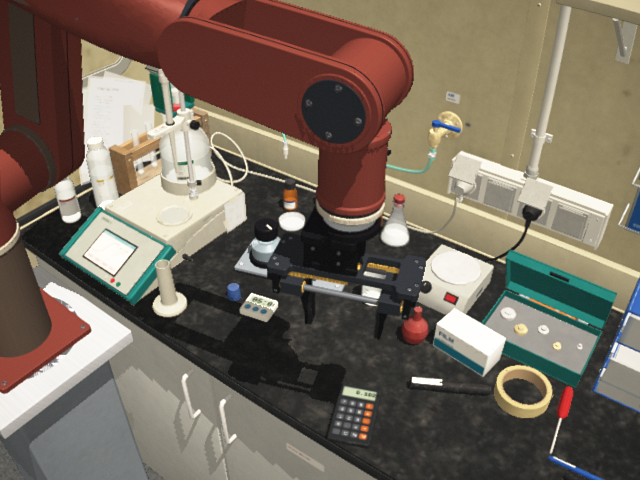

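View pics/side0.png

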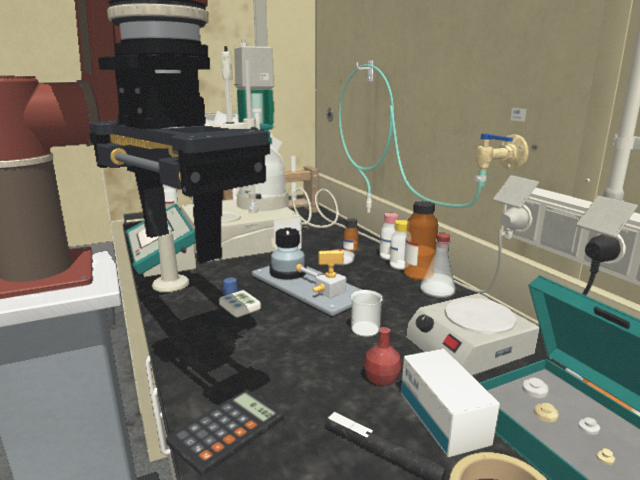

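Scene: the arm partly hides the trap; the cap is at about (266,228). Side: cap at (288,237), brass wing at (331,262) on the valve block, plate from (255,270) to (360,300), beaker at (366,312), and the timer and stopper near (238,300).

```bash
python3 - <<'E'
from h import *
a=camera_info("scene");b=camera_info("side")
print("cap",onz(b,288,238,.086),onz(a,265,230,.09))
print("wing",onz(b,331,262,.077))
for n,u,v,z in(("beaker",366,332,0),("timer",240,303,.016),("stopper",231,292,0),("dropper/brown",350,262,0)):print(n,onz(b,u,v,z))
print("scene timer",onz(a,259,306,.016),"stop",onz(a,233,298,0),"brown",onz(a,290,210,0),"petri",onz(a,291,221,.014))
im=cv2.imread("pics/side0.png")[200:340,210:400];cv2.imwrite("pics/c1.png",cv2.resize(im,None,fx=4,fy=4,interpolation=cv2.INTER_CUBIC))
s=telemetry.observe();from scipy.spatial.transform import Rotation as R
q=s["tcp_rot"];print(R.from_quat([q[1],q[2],q[3],q[0]]).as_matrix().round(3)); print(camera_info("wrist")["extrinsics"])
E
```

```text
cap [ 0.45787223 -0.24151119  0.086     ] [ 0.45003577 -0.2386065   0.09      ]
wing [ 0.48786247 -0.36519489  0.077     ]
beaker [ 0.49307063 -0.47910232  0.        ]
timer [ 0.33417594 -0.33120482  0.016     ]
stopper [ 0.33927245 -0.25030222  0.        ]
dropper/brown [ 0.61117345 -0.21249331  0.        ]
scene timer [ 0.3323623  -0.31875204  0.016     ] stop [ 0.33101097 -0.25151743  0.        ] brown [ 0.63696308 -0.15233115  0.        ] petri [ 0.58823197 -0.19412832  0.014     ]
[[ 0.939  0.344 -0.   ]
 [ 0.344 -0.939  0.002]
 [ 0.    -0.002 -1.   ]]
[[ 0.3426417  -0.93946409 -0.00197345 -0.62323747]
 [ 0.90782341  0.33164082 -0.2566535   0.02945418]
 [ 0.24177123  0.08614865  0.96650147 -0.38963274]
 [ 0.          0.          0.          1.        ]]
```

View pics/c1.png

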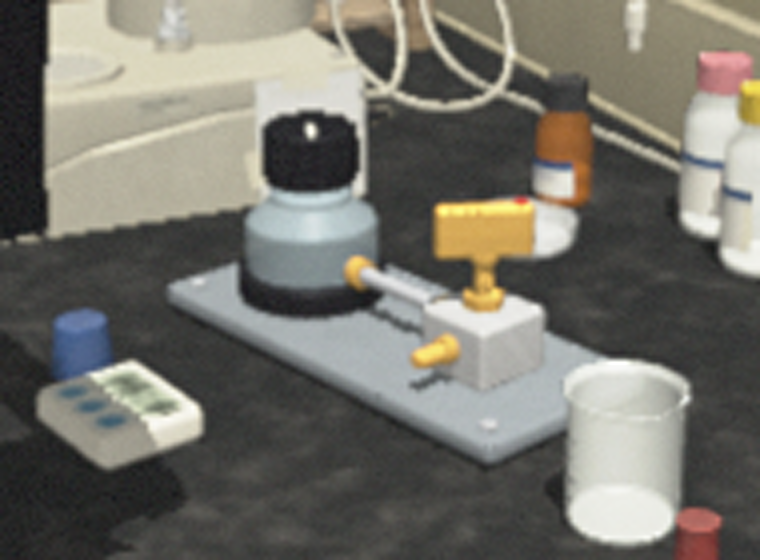

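Crop: the cap's white line faces the camera. The wing's red dot is on its right (+x) end, so the wing lies across the plate. The beaker is near the plate's -y end. I'll go overhead with the wrist camera.

>>> apply_moves:
  rows:
    - {"z": -0.5}
    - {"x": 0.7, "y": -0.37, "z": -0.1}
    - {"x": 0.7, "y": -0.37, "z": -0.1}
    - {"x": 0.7, "y": -0.37, "z": -0.1}
    - {"x": 0.7, "y": -0.37, "z": -0.1}
    - {"x": 0.7, "y": -0.37, "z": -0.1}
    - {"x": 0.7, "y": -0.37}
    - {"x": 0.7, "y": -0.37}
    - {"x": 0.7, "y": -0.37}
    - {}

```text
invalid input
```

```bash
python3 - <<'E'
from h import *
s=telemetry.observe();print(s["time"],s["tool_pos"],s["tcp_rot"],s["joints"])
ci=camera_info("wrist");im=capture("wrist");cv2.imwrite("pics/w1.png",im)
np.save("w1.npy",np.array(ci["extrinsics"]))
E
```

```text
0.1 [ 0.21464203 -0.58643238  0.24024126] [-8.75274291e-04  9.84657474e-01  1.74496104e-01 -5.03886517e-05] [-1.34611969e+00  2.21166182e-01  1.52748469e+00 -1.46448242e-05
  1.39469517e+00 -1.26108920e-01]
```

View pics/w1.png

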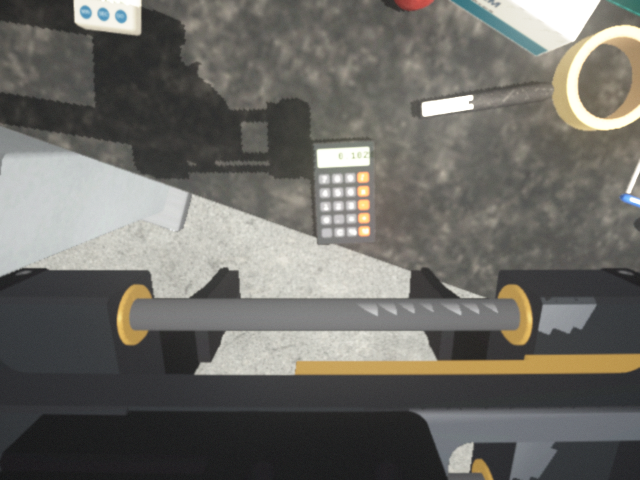

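The wrist view was taken before any move, because the move call was refused. It shows that the camera looks ahead of the tool (+x). I'll retry with explicit fields, and stop short of the trap.

>>> apply_moves:
  rows:
    - {"x": 0, "y": 0, "z": -0.5, "yaw": 0}
    - {"x": 0.64, "y": -0.49, "z": -0.1, "yaw": 0}
    - {"x": 0.64, "y": -0.49, "z": -0.1, "yaw": 0}
    - {"x": 0.64, "y": -0.49, "z": -0.1, "yaw": 0}
    - {"x": 0.64, "y": -0.49, "z": -0.1, "yaw": 0}
    - {"x": 0.64, "y": -0.49, "z": -0.1, "yaw": 0}
    - {"x": 0.64, "y": -0.49, "z": 0, "yaw": 0}
    - {"x": 0, "y": 0, "z": 0, "yaw": 0}
    - {"x": 0, "y": 0, "z": 0, "yaw": 0}

```text
time: 1.27
tool_pos: [0.3704, -0.3423, 0.3011]
tcp_rot: [0.0, 0.985, 0.175, -0.0]
ft_force: [0.4, 0.7, -0.2]
opening: 0.997
grip_force: 0.0
```

```bash
python3 - <<'E'
from h import *
s=telemetry.observe();print(s["time"],s["tool_pos"],s["tcp_rot"],s["joints"])
ci=camera_info("wrist");im=capture("wrist");cv2.imwrite("pics/w2.png",im)
np.save("w2.npy",np.array(ci["extrinsics"]))
E
```

```text
1.275 [ 0.37036199 -0.3422919   0.30109878] [ 1.16370844e-04  9.84598603e-01  1.74829966e-01 -2.44662035e-04] [-9.02171980e-01 -1.06361055e-01  1.75588690e+00 -5.42887125e-04
  1.49209332e+00  3.17200880e-01]
```

View pics/w2.png

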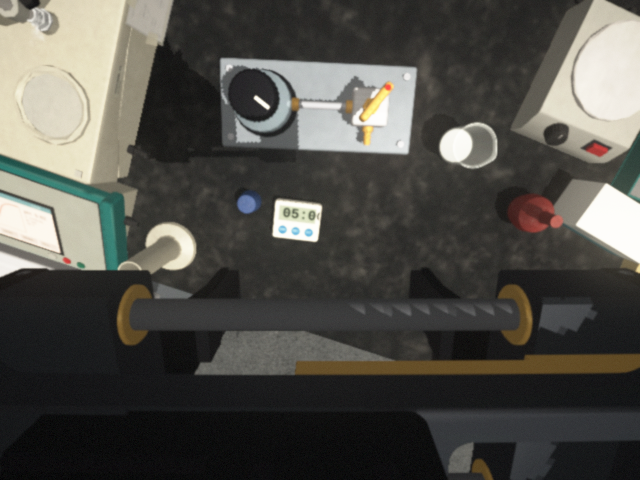

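The wrist view shows the plate from (220,58) to (417,153), the cap top at about (252,93) with its white line towards (264,102), and the wing from red dot (389,87) to (367,118). The beaker is at (468,146), the timer at (297,220) and the stopper at (248,202).

```bash
cat > meas.py <<'E'
from h import *
def meas(im,ci):
    hsv=cv2.cvtColor(im,cv2.COLOR_BGR2HSV)
    A=lambda m:np.argwhere(m)[:,::-1].astype(float)
    w=np.zeros(im.shape[:2],np.uint8);return hsv,A
E
python3 - <<'E'
from h import *
im=cv2.imread("pics/w2.png");ci=camera_info("wrist");ci["extrinsics"]=np.load("w2.npy")
hsv=cv2.cvtColor(im,cv2.COLOR_BGR2HSV);H,S,V=[hsv[...,i].astype(int) for i in range(3)]
# plate corners (light blue grey)
pl=((V>110)&(S<70)).astype(np.uint8);pl[:50]=0;pl[160:]=0;pl[:,:212]=0;pl[:,425:]=0
pl=cv2.morphologyEx(pl,cv2.MORPH_CLOSE,np.ones((25,25)))
c=max(cv2.findContours(pl,0,2)[0],key=cv2.contourArea);r=cv2.minAreaRect(c);print(r)
cor=cv2.boxPoints(r);P=np.array([onz(ci,u,v,.014)[:2] for u,v in cor]);print(P.round(4),"ctr",P.mean(0));
for e in range(4):d=P[(e+1)%4]-P[e];print(np.hypot(*d).round(4),np.degrees(np.arctan2(d[1],d[0])).round(1))
# wing: yellow/orange, and red dot
ye=((H>8)&(H<32)&(S>120)&(V>110)).astype(np.uint8);ye[:75]=0;ye[150:]=0;ye[:,:340]=0;ye[:,410:]=0
re=(((H<6)|(H>172))&(S>140)&(V>90)).astype(np.uint8);re[:75]=0;re[150:]=0;re[:,:340]=0;re[:,410:]=0
m=cv2.moments(re,True);rd=(m["m10"]/m["m00"],m["m01"]/m["m00"]);print("red",rd,onz(ci,*rd,.092),re.sum())
cv2.imwrite("pics/m.png",cv2.resize(np.hstack([im[50:160,210:425],cv2.cvtColor((ye*255)[50:160,210:425],8)]),None,fx=1.8,fy=1.8) if 0 else cv2.resize(im[50:160,210:425],None,fx=3.6,fy=3.6,interpolation=cv2.INTER_CUBIC))
# cap white line inside cap region
cap=((V<60)).astype(np.uint8);cap[:65]=0;cap[125:]=0;cap[:,:224]=0;cap[:,282:]=0
c=max(cv2.findContours(cv2.morphologyEx(cap,cv2.MORPH_CLOSE,np.ones((9,9))),0,2)[0],key=cv2.contourArea);print("cap",cv2.minEnclosingCircle(c),cv2.boundingRect(c))
E
```

```text
((316.2398376464844, 105.96380615234375), (196.72946166992188, 88.4711685180664), 2.7263107299804688)
[[ 0.3921 -0.1927]
 [ 0.4889 -0.1706]
 [ 0.5573 -0.3869]
 [ 0.4641 -0.4225]] ctr [ 0.47558836 -0.29315775]
0.0993 12.8
0.2268 -72.4
0.0997 -159.1
0.2408 107.4
red (387.5, 86.77777777777777) [ 0.50928173 -0.35527842  0.092     ] 18
cap ((253.8103485107422, 94.29310607910156), 27.129119873046875) (228, 69, 51, 52)
```

View pics/m.png

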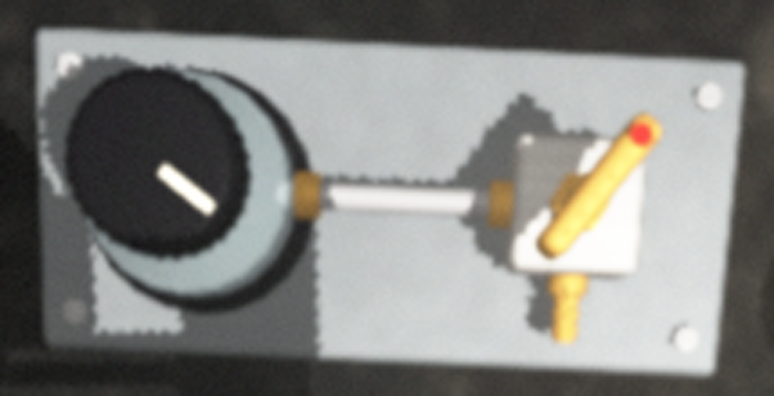

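Crop (3.6x from 210,50): plate corners (38,28), (745,63), (715,375), (45,345). Cap circle centre is about (156,161) with its line from (163,170) to (212,210). The wing's top runs from red end (646,122) to (550,244).

```bash
python3 - <<'E'
from h import *
ci=camera_info("wrist");ci["extrinsics"]=np.load("w2.npy")
f=lambda u,v,z:onz(ci,u/3.6+210,v/3.6+50,z)[:2]
P=np.array([f(u,v,.014) for u,v in((38,28),(745,63),(715,375),(45,345))]);print(P.round(4),P.mean(0))
for e in range(4):d=P[(e+1)%4]-P[e];print(np.hypot(*d).round(4),np.degrees(np.arctan2(d[1],d[0])).round(1))
c=P.mean(0); yv=(P[0]+P[3]-P[1]-P[2]);yv/=np.hypot(*yv);th=np.arctan2(-yv[0],yv[1])
cap=c+.06*yv;bl=c-.06*yv;print("trap yaw",np.degrees(th),"cap",cap,"bleed",bl,"captop obs",f(156,161,.1))
ang=lambda d:np.degrees(np.arctan2(d[1],d[0]))
L1,L2=f(163,170,.1),f(212,210,.1);print("cap line",ang(L2-L1),"from ctr",ang(f(188,190,.1)-f(156,161,.1)),"cap joint",(ang(L2-L1)-180-np.degrees(th))%360)
W1,W2=f(646,122,.092),f(550,244,.092);print("wing mid",(W1+W2)/2,np.hypot(*(W1-W2)),"red dir",ang(W1-W2),"bleed joint",(ang(W1-W2)+90-np.degrees(th))%360)
print("tube gland",f(570,190,.05))
for n,u,v in(("beaker",457,147),("timer",297,220),("stop",248,205)):print(n,onz(ci,u,v,0))
E
```

```text
[[ 0.4884 -0.1713]
 [ 0.5564 -0.3877]
 [ 0.4632 -0.4178]
 [ 0.3944 -0.2004]] [ 0.47560903 -0.29430327]
0.2269 -72.5
0.0979 -162.1
0.228 107.6
0.0984 17.2
trap yaw 17.51470811434324 cap [ 0.45755199 -0.23708488] bleed [ 0.49366607 -0.35152165] captop obs [ 0.45781582 -0.23836714]
cap line -108.48715682438403 from ctr -111.54094844035218 cap joint 53.998135061272706
wing mid [ 0.49356134 -0.34974213] 0.0395456260515379 red dir -18.551931876026636 bleed joint 53.933360009630135
tube gland [ 0.49582786 -0.34652764]
beaker [ 0.49338304 -0.47501828  0.        ]
timer [ 0.33485725 -0.31586482  0.        ]
stop [ 0.33181171 -0.24875187  0.        ]
```

>>> apply_moves:
  rows:
    - {"x": 0.66, "y": -0.38, "z": 0, "yaw": 0}
    - {"x": 0.66, "y": -0.38, "z": 0.2, "yaw": 0}
    - {"x": 0.65, "y": -0.38, "z": 0.2, "yaw": 0}
    - {"x": 0, "y": 0, "z": 0.4, "yaw": -1}
    - {"x": 0, "y": 0, "z": 0.4, "yaw": -1}
    - {"x": 0, "y": 0, "z": 0.4, "yaw": -1}
    - {"x": 0, "y": 0, "z": 0.4, "yaw": -1}
    - {"x": 0, "y": 0, "z": 0.4, "yaw": -1}
    - {"x": 0, "y": 0, "z": 0.3, "yaw": -1}
    - {"x": 0, "y": 0, "z": 0, "yaw": 0}

```text
time: 2.58
tool_pos: [0.4564, -0.2377, 0.1373]
tcp_rot: [-0.002, 0.907, 0.422, -0.001]
ft_force: [0.0, 0.3, -0.5]
opening: 0.999
grip_force: 0.0
```

>>> apply_moves:
  rows:
    - {"x": 0, "y": 0, "z": 0.4, "yaw": 0}
    - {"x": 0, "y": 0, "z": 0.39, "yaw": 0}
    - {"x": 0, "y": 0, "z": 0, "yaw": 0}

```text
time: 2.95
tool_pos: [0.4569, -0.2373, 0.0909]
tcp_rot: [-0.001, 0.906, 0.422, -0.001]
ft_force: [-0.1, -0.4, 0.2]
opening: 0.998
grip_force: 0.0
```

>>> apply_moves:
  rows:
    - {"x": 0, "y": 0, "z": 0, "yaw": 0}
    - {"x": 0, "y": 0, "z": 0, "yaw": 0}
    - {"x": 0, "y": 0, "z": 0, "yaw": 0}
    - {"x": 0, "y": 0, "z": 0, "yaw": 0}
    - {"x": 0, "y": 0, "z": 0, "yaw": 0}
    - {"x": 0, "y": 0, "z": 0, "yaw": 0}
  gripper: 30
  force: 30

```text
time: 3.7
tool_pos: [0.4575, -0.2367, 0.0919]
tcp_rot: [-0.001, 0.906, 0.423, -0.0]
ft_force: [-4.3, 3.0, 5.6]
opening: 0.518
grip_force: 30.0
```

>>> apply_moves:
  rows:
    - {"x": 0, "y": 0, "z": 0, "yaw": 1}
    - {"x": 0, "y": 0, "z": 0, "yaw": 1}
    - {"x": 0, "y": 0, "z": 0, "yaw": 1}
    - {"x": 0, "y": 0, "z": 0, "yaw": 1}
    - {"x": 0, "y": 0, "z": 0, "yaw": 1}
    - {"x": 0, "y": 0, "z": 0, "yaw": 1}
    - {"x": 0, "y": 0, "z": 0, "yaw": 1}
    - {"x": 0, "y": 0, "z": 0, "yaw": 1}
    - {"x": 0, "y": 0, "z": 0, "yaw": 1}
    - {"x": 0, "y": 0, "z": 0, "yaw": 0}

```text
time: 4.95
tool_pos: [0.4576, -0.2369, 0.0919]
tcp_rot: [-0.0, 0.999, 0.045, -0.001]
ft_force: [-3.8, 2.7, 5.2]
opening: 0.518
grip_force: 30.0
```

```bash
python3 -c "
from h import *
s=telemetry.observe();print(s['torque'],s['ft_force'],s['tool_pos'],s['joints'])"
```

```text
[ 0.57134357  0.66993957 -0.00426281] [-3.8489749   2.69704139  5.22727334] [ 0.4575828  -0.23686928  0.0919402 ] [-6.30809603e-01  1.23894273e-01  1.93613281e+00 -7.29609135e-06
  1.08300038e+00  8.50885601e-01]
```

>>> apply_moves:
  rows:
    - {"x": 0, "y": 0, "z": 0, "yaw": 1}
    - {"x": 0, "y": 0, "z": 0, "yaw": 1}
    - {"x": 0, "y": 0, "z": 0, "yaw": 1}
    - {"x": 0, "y": 0, "z": 0, "yaw": 1}
    - {"x": 0, "y": 0, "z": 0, "yaw": 0}
    - {"x": 0, "y": 0, "z": 0, "yaw": 0}

```text
time: 5.7
tool_pos: [0.4582, -0.2371, 0.092]
tcp_rot: [-0.0, 0.992, -0.128, 0.0]
ft_force: [0.2, 1.9, 3.4]
opening: 0.523
grip_force: 30.0
```

```bash
python3 -c "
from h import *
s=telemetry.observe();print(s['torque'],s['ft_force'],s['tool_pos'],s['joints'])"
```

```text
[0.43194024 0.10939378 0.55006766] [0.17648655 1.93260457 3.40728967] [ 0.4582306  -0.23714843  0.09195786] [-6.30665074e-01  1.24193003e-01  1.93576177e+00  2.82784586e-04
  1.08135898e+00  1.19767539e+00]
```

>>> apply_moves:
  rows:
    - {"x": 0, "y": 0, "z": 0, "yaw": 0}
    - {"x": 0, "y": 0, "z": 0, "yaw": 0}
    - {"x": 0, "y": 0, "z": 0, "yaw": 0}
    - {"x": 0, "y": 0, "z": -0.6, "yaw": 0}
    - {"x": 0, "y": 0, "z": -0.9, "yaw": 0}
    - {"x": 0, "y": 0, "z": -0.9, "yaw": 0}
    - {"x": -0.4, "y": 0.5, "z": -0.6, "yaw": 0}
    - {"x": -0.4, "y": 0.5, "z": 0, "yaw": 0}
    - {"x": -0.2, "y": 0.35, "z": 0, "yaw": 0.7}
    - {"x": 0, "y": 0, "z": 0, "yaw": 0}
  gripper: 87

```text
time: 6.95
tool_pos: [0.3783, -0.3011, 0.272]
tcp_rot: [0.0, 0.987, -0.161, 0.0]
ft_force: [-0.1, -0.3, -0.1]
opening: 0.996
grip_force: 0.0
```

```bash
python3 - <<'E'
from h import *
s=telemetry.observe();print(s["time"],s["tool_pos"],s["tcp_rot"])
ci=camera_info("wrist");im=capture("wrist");np.save("w3.npy",np.array(ci["extrinsics"]))
p=proj(ci,[[.4576,-.2375,.1],[.4936,-.351,.092]]);print(p)
u0=int(max(0,p[:,0].min()-70));v0=int(max(0,p[:,1].min()-70));print(u0,v0)
cr=im[v0:v0+200,u0:u0+260];cv2.imwrite("pics/w3.png",cv2.resize(cr,None,fx=3,fy=3,interpolation=cv2.INTER_CUBIC))
E
```

```text
6.95 [ 0.37832448 -0.30108736  0.27198406] [ 2.31922970e-04  9.86923431e-01 -1.61189528e-01  1.53373614e-04]
[[230.97993483 163.92604187]
 [337.51520512  81.59431188]]
160 11
```

View pics/w3.png

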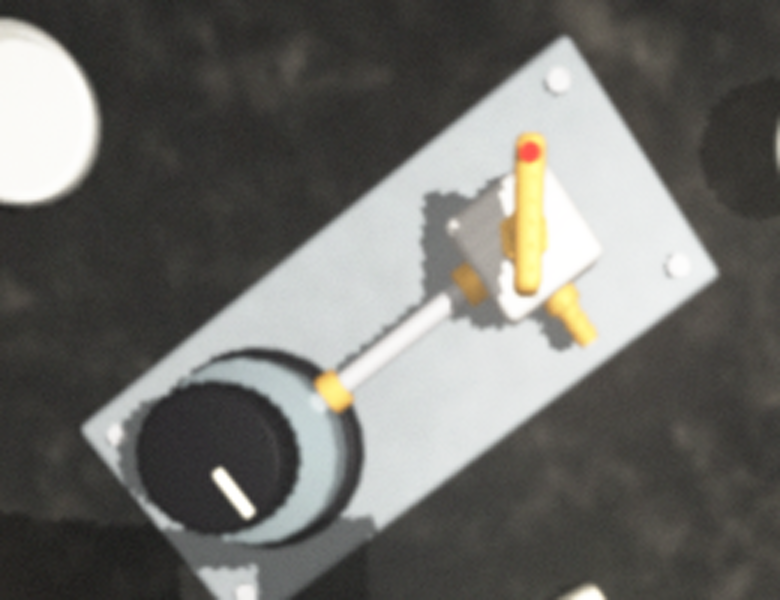

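The cap's white line, (217,470) to (250,516), is now square to the plate's long side on its -x side, so the cap is home. The wing's top runs from red end (531,136) to (526,290).

```bash
python3 - <<'E'
from h import *
ci=camera_info("wrist");ci["extrinsics"]=np.load("w3.npy")
f=lambda u,v,z:onz(ci,u/3+160,v/3+11,z)[:2]
ang=lambda d:np.degrees(np.arctan2(d[1],d[0]))
print("cap",(ang(f(250,516,.1)-f(217,470,.1))-180-17.5)%360)
W1,W2=f(531,136,.092),f(526,290,.092);print((W1+W2)/2,np.hypot(*(W1-W2)),ang(W1-W2))
P=[f(u,v,.014) for u,v in((565,36),(717,272),(83,428))];d=P[2]-P[0];print("long axis",ang(d),np.hypot(*d))
t=telemetry.observe();q=t["tcp_rot"];a=2*np.arctan2(q[2],q[1]);print(np.degrees(a)-90)
D=np.array([.4936,-.3505])-t["tool_pos"][:2];x=np.array([np.cos(a),np.sin(a)]);y=np.array([np.sin(a),-np.cos(a)])
print(D@x/.06,D@y/.06,(t["tool_pos"][2]-.08)/.06)
E
```

```text
cap 357.4316127508457
[ 0.49334234 -0.34966027] 0.04185129428508137 -20.12808623013246
long axis 107.65009960298377 0.22545132775415141
-108.455699295938
2.0765022214205713 0.18757334725952102 3.1972206990552383
```

>>> apply_moves:
  rows:
    - {"x": 0.7, "y": 0.06, "z": 0, "yaw": 0}
    - {"x": 0.7, "y": 0.06, "z": 0.2, "yaw": 0}
    - {"x": 0.68, "y": 0.06, "z": 0.5, "yaw": 0}
    - {"x": 0, "y": 0, "z": 0.5, "yaw": 0.3}
    - {"x": 0, "y": 0, "z": 0.5, "yaw": 0}
    - {"x": 0, "y": 0, "z": 0.5, "yaw": 0}
    - {"x": 0, "y": 0, "z": 0.5, "yaw": 0}
    - {"x": 0, "y": 0, "z": 0.5, "yaw": 0}
    - {"x": 0, "y": 0, "z": 0, "yaw": 0}
    - {"x": 0, "y": 0, "z": 0, "yaw": 0}

```text
time: 8.25
tool_pos: [0.4952, -0.3496, 0.0807]
tcp_rot: [0.0, 0.985, -0.172, 0.0]
ft_force: [0.4, 0.1, 0.5]
opening: 1.0
grip_force: 0.0
```

>>> apply_moves:
  rows:
    - {"x": 0, "y": 0, "z": 0, "yaw": 0}
    - {"x": 0, "y": 0, "z": 0, "yaw": 0}
    - {"x": 0, "y": 0, "z": 0, "yaw": 0}
    - {"x": 0, "y": 0, "z": 0, "yaw": 0}
    - {"x": 0, "y": 0, "z": 0, "yaw": 0}
    - {"x": 0, "y": 0, "z": 0, "yaw": 0}
    - {"x": 0, "y": 0, "z": 0, "yaw": 0}
    - {"x": 0, "y": 0, "z": 0, "yaw": 0}
  gripper: 0
  force: 30

```text
time: 9.25
tool_pos: [0.4942, -0.3497, 0.0798]
tcp_rot: [-0.0, 0.985, -0.173, -0.0]
ft_force: [0.2, -0.3, -0.3]
opening: 0.169
grip_force: 0.0
```

```bash
python3 -c "
from h import *
s=telemetry.observe();print(s['torque'],s['ft_force'],s['tool_pos'],s['joints'])"
```

```text
[ 0.08394217 -0.01495073 -0.02820041] [ 0.18012428 -0.30270987 -0.33682536] [ 0.49421525 -0.34971923  0.07980181] [-7.46025391e-01  3.37621835e-01  1.70518910e+00  1.81015922e-05
  1.09882761e+00  1.17211326e+00]
```

>>> apply_moves:
  rows:
    - {"x": 0, "y": 0, "z": 0, "yaw": 0}
    - {"x": 0, "y": 0, "z": 0, "yaw": 0}
    - {"x": 0, "y": 0, "z": 0, "yaw": 0}

```text
time: 9.62
tool_pos: [0.4937, -0.351, 0.0798]
tcp_rot: [0.001, 0.985, -0.173, -0.0]
ft_force: [-1.9, -4.3, -1.5]
opening: 0.101
grip_force: 30.0
```

>>> apply_moves:
  rows:
    - {"x": 0, "y": 0, "z": 0, "yaw": 1}
    - {"x": 0, "y": 0, "z": 0, "yaw": 1}
    - {"x": 0, "y": 0, "z": 0, "yaw": 1}
    - {"x": 0, "y": 0, "z": 0, "yaw": 1}
    - {"x": 0, "y": 0, "z": 0, "yaw": 1}
    - {"x": 0, "y": 0, "z": 0, "yaw": 1}
    - {"x": 0, "y": 0, "z": 0, "yaw": 1}
    - {"x": 0, "y": 0, "z": 0, "yaw": 1}
    - {"x": 0, "y": 0, "z": 0, "yaw": 1}
    - {"x": 0, "y": 0, "z": 0, "yaw": 0}

```text
time: 10.88
tool_pos: [0.4938, -0.351, 0.0799]
tcp_rot: [0.001, 0.844, -0.537, 0.0]
ft_force: [-1.6, -5.6, -1.7]
opening: 0.101
grip_force: 30.0
```

```bash
python3 -c "
from h import *
s=telemetry.observe();print(s['torque'],s['ft_force'],s['tool_pos'],s['joints'])"
```

```text
[-0.72200165  0.31024071 -0.0623024 ] [-1.62160845 -5.59715695 -1.70422501] [ 0.49375395 -0.35101345  0.07985505] [-0.74715832  0.33775869  1.70489878 -0.00200294  1.0978919   1.95746765]
```

>>> apply_moves:
  rows:
    - {"x": 0, "y": 0, "z": 0, "yaw": 1}
    - {"x": 0, "y": 0, "z": 0, "yaw": 1}
    - {"x": 0, "y": 0, "z": 0, "yaw": 0.4}
    - {"x": 0, "y": 0, "z": 0, "yaw": 0}
    - {"x": 0, "y": 0, "z": 0, "yaw": 0}
    - {"x": 0, "y": 0, "z": 0, "yaw": 0}

```text
time: 11.62
tool_pos: [0.4938, -0.351, 0.0799]
tcp_rot: [0.001, 0.784, -0.621, 0.0]
ft_force: [-1.9, -5.4, -2.3]
opening: 0.106
grip_force: 30.0
```

```bash
python3 -c "
from h import *
s=telemetry.observe();q=s['tcp_rot'];print(s['torque'],s['ft_force'],s['tool_pos'],s['joints'],np.degrees(2*np.arctan2(q[2],q[1]))-90)"
```

```text
[-0.76401215  0.28108155  0.58668692] [-1.89422373 -5.36112583 -2.32705068] [ 0.49376402 -0.35101739  0.07985631] [-0.74691483  0.33778137  1.70486738 -0.00249651  1.09784658  2.16477507] -166.76245536940525
```

>>> apply_moves:
  rows:
    - {"x": 0, "y": 0, "z": 0, "yaw": -1}
    - {"x": 0, "y": 0, "z": 0, "yaw": -1}
    - {"x": 0, "y": 0, "z": 0, "yaw": -1}
    - {"x": 0, "y": 0, "z": 0, "yaw": -1}
    - {"x": 0, "y": 0, "z": 0, "yaw": -1}
    - {"x": 0, "y": 0, "z": 0, "yaw": -1}
    - {"x": 0, "y": 0, "z": 0, "yaw": -1}
    - {"x": 0, "y": 0, "z": 0, "yaw": -1}
    - {"x": 0, "y": 0, "z": 0, "yaw": -1}
    - {"x": 0, "y": 0, "z": 0, "yaw": -1}

```text
time: 12.88
tool_pos: [0.4938, -0.351, 0.0799]
tcp_rot: [0.001, 0.973, -0.231, 0.0]
ft_force: [-1.7, -5.4, -1.8]
opening: 0.098
grip_force: 30.0
```

>>> apply_moves:
  rows:
    - {"x": 0, "y": 0, "z": 0, "yaw": -1}
    - {"x": 0, "y": 0, "z": 0, "yaw": -1}
    - {"x": 0, "y": 0, "z": 0, "yaw": -1}
    - {"x": 0, "y": 0, "z": 0, "yaw": -1}
    - {"x": 0, "y": 0, "z": 0, "yaw": -1}
    - {"x": 0, "y": 0, "z": 0, "yaw": -1}
    - {"x": 0, "y": 0, "z": 0, "yaw": -1}
    - {"x": 0, "y": 0, "z": 0, "yaw": -1}
    - {"x": 0, "y": 0, "z": 0, "yaw": -0.7}
    - {"x": 0, "y": 0, "z": 0, "yaw": 0}

```text
time: 14.12
tool_pos: [0.4937, -0.3511, 0.0798]
tcp_rot: [0.001, 0.989, 0.145, -0.0]
ft_force: [-2.4, -5.1, -2.6]
opening: 0.097
grip_force: 30.0
```

>>> apply_moves:
  rows:
    - {"x": 0, "y": 0, "z": 0, "yaw": 0}
    - {"x": 0, "y": 0, "z": 0, "yaw": 0}
    - {"x": 0, "y": 0, "z": 0, "yaw": 0}
    - {"x": 0, "y": 0, "z": 0, "yaw": 0}

```text
time: 14.62
tool_pos: [0.4937, -0.351, 0.0798]
tcp_rot: [0.001, 0.989, 0.145, -0.0]
ft_force: [-1.9, -6.4, -2.5]
opening: 0.099
grip_force: 30.0
```

```bash
python3 - <<'E'
from h import *
s=telemetry.observe();q=s['tcp_rot'];print(s['time'],s['torque'],s['ft_force'],s['tool_pos'],s['opening']*87,s['grip_force'],np.degrees(2*np.arctan2(q[2],q[1]))-90)
ims=[]
for n in("scene","side"):
    im=capture(n);p=proj(camera_info(n),[[.475,-.30,.08]])[0].astype(int);print(n,p)
    ims.append(cv2.resize(im[max(p[1]-60,0):][:120,p[0]-65:p[0]+65],(390,360),interpolation=cv2.INTER_CUBIC))
cv2.imwrite("pics/end.png",np.hstack(ims))
E
```

```text
14.625 [-0.8112784   0.26677131  0.06116847] [-1.86328124 -6.35835031 -2.4884924 ] [ 0.49372499 -0.35104196  0.07982509] 8.609657392088401 29.999484876170754 -73.33704046522911
scene [296 239]
side [308 249]
```

View pics/end.png

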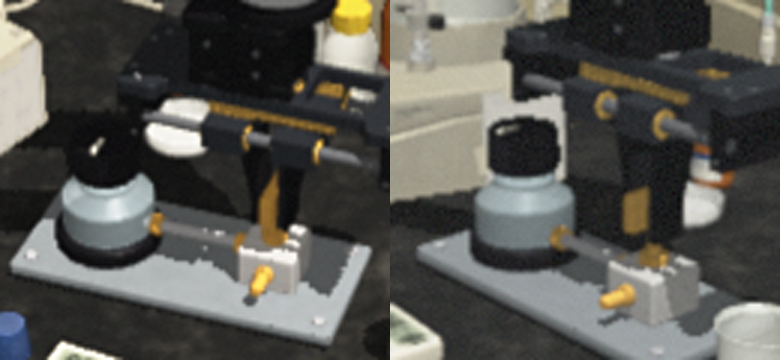

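The two crops show the fingers closed on the wing, which now stands across the plate. The cap is still home with its line on the -x side, and the bystanders visible in the crops look undisturbed. The opening of 8.6 mm and the tool angle put the wing about 89–90° back from its seat.

```bash
python3 -c "
from plant import order
print(order.finish_job())"
```

```text
the job is handed in; nothing more can be done
None
```

I handed the job in with the cap screwed home and the bleed screw seated, then backed off about 89° by tool angle; the gripper still holds the wing at 30 N, and the verdict was not shown.

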